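# Put the medicines back in their holders on the examination table

## Robot

A 6-joint arm with a two-finger parallel gripper is mounted at the origin on the work surface. World frame = base frame: x ahead of the robot, y to its left, z up, the work surface at z = 0. Lengths are in mm, angles in degrees, forces in N, time in s.
With the tool pointing down it reaches from about 350 to 850 mm from the base axis. Payload 8.1 kg.
Tool frame: the origin (TCP) lies between the finger pads; the fingertips stand 17 mm ahead of it and the grasp point (between the pads) lies 2 mm behind it; z points along the fingers, y is the line along which they close (so a half turn about z gives the same grasp; the last joint's range is limited). The gripper opens to 85 mm and grips with 20 to 120 N. Pads are 22 mm wide; open, the fingers measure 114 mm over their backs; the gripper's body (76 mm by 85 mm) begins 54 mm behind the grasp point. The pads swing forward as they close: fully open they stand 13 mm farther back than shut.
Start: joints at [62.659, 7.471, 85.268, -0, 87.261, -4.893], TCP at [229.091, 554.547, 248.292] pointing down, gripper open.
Joint ranges: [-169.43, 169.43], [-51.17, 129.36], [1.28, 143.12], [-76.62, 256.62], [0, 156.53], [-152.29, 152.29]. Speed limits (degrees/s): [136.94, 136.94, 159.86, 180, 180, 180].

## Interface

Orientations are given as [roll, pitch, yaw] about the fixed x, y, z axes, in that order (R = Rz(yaw) Ry(pitch) Rx(roll)).
In Python, from bench import sense, snapshot, hand_in, trace, place_of gives the robot as it stands.
- The arm moves only by the shell command python3 -m handwheel 'ROWS' [FORCE]. ROWS is JSON, a list of rows, each a list of 7 numbers: the opening, from -1 (shut) to 1 (fully open), then the shift along the tool's x, y, z in cm, then the turn, a rotation vector about the tool's x, y, z in rad. A call has 1 to 12 rows; each row shifts and turns the commanded pose from where the row before left it, along the tool's axes as they then stand; what a row does not reach is not made up. A row lasts 1/12 s, in which the tool goes at most 41.7 mm and 7.16 degrees, less where a joint would pass 70% of its speed; a pose out of reach is approached as far as the arm can. A call with a gripper value outside its range is refused whole. The fingers move at their own pace and stop on an object; FORCE is the grip in N (left out, the last holds). Time passes only in rows, so rows that do not move let the fingers close. It gives the time, the measured TCP pose, the force, the opening and the grip force at its end, in the units of the state.
- sense(): the state, without advancing time (a new reading comes with each control period).
- snapshot(name): name is "scene" or "top" or "wrist"; returns a dict with "image" (480x640x3 uint8, red, green, blue), "intrinsics" (3x3 intrinsics, pixels), "R" (3x3) and "t" (3): a world point X has camera coordinates R X + t. Camera axes: x right, y down, z forward; pixel columns grow to the right and rows downward; lengths in mm; the calibration is good to about 2 mm. A picture is of the moment at which its call begins. There is no depth.
- hand_in(): hands the job in; it is judged then, once.
Trained networks look in a picture, given as the dict that the camera call returned (one of the last four; its "shot" number tells which), for a name from the list of things; names that differ only in an ending like _2 or _b are one class to them, and where a whole thing is asked for, a point or a joint stands for the part that bears it (a point fixed in the world has none). Each returns a list of dicts, best first, with "conf" (0 to 1); they miss things now and then, are a little off and sometimes report something else, mostly with a low value. They report only what shows in the picture. A call takes as long as a camera call.
- trace(picture, query): "pixels" (480x640 bool, what is visible of it).
- place_of(picture, query): "location" ([x, y, z] in mm, in world coordinates, good to about 4 mm: a listed point, or the origin of a listed thing).
The state is a dict: "time": time; "joint_pos": joint angles; "qd": joint speeds; "joint_efforts": joint torques, N m; "tool_pos": TCP position; "tcp_rot": TCP orientation; "ft_force": force on the tool from outside, world axes, zero at the start; "wrist_torque": the same for the moment, N m; "finger_gap": finger opening in mm; "grip_force": force on a finger pad.
Only numpy, scipy, OpenCV 4.12 (cv2) and the standard library are available. Lean on these libraries where they do the work, as an engineer would, in place of code of your own. Each camera call takes 0.05 s, during which the arm holds its last target. There are 200 camera calls.

## Task

Tidy the examination table: put the pill jar, the glass vial, the square bottle and the carton each into the low white holder made to its own shape and size (large round, small round, square, oblong), so that all four stand upright, flat on the floor of their holders, and let go of them. Set them down without dropping them, in any order, and leave the cotton jar and the hair clipper where they are.

Things in the scene. Friction and masses are not known exactly. Their poses are not given: they have to be found in the camera images.
- pill_jar_mid (a point): white plastic pill jar with a screw lid, round, 56 mm in diameter up to 58 mm, lid 52 mm in diameter, 78 mm tall in all; loose, about 150 g, stands upright on the table; the point is its centre, 39 mm above its base; z up when upright
- vial_mid (a point): small amber glass vial with an aluminium cap, round, 32 mm in diameter up to 46 mm, then a neck and a 24 mm cap, 62 mm tall in all; loose, about 70 g, stands upright; the point is its centre, 31 mm above its base; z up when upright
- square_bottle_mid (a point): white plastic bottle of square section, 46 x 46 mm up to 62 mm, with a round grey cap 28 mm in diameter on top, 84 mm tall in all; loose, about 140 g, stands upright; the point is its centre, 42 mm above its base; x and y are square to its flat sides, z up when upright
- carton_mid (a point): brown cardboard carton, stiff and closed, with a white strip along the top, 92 mm (x) by 48 mm (y), 60 mm tall; loose, about 120 g; the point is its centre, 30 mm above its base; z up
- jar_holder: large round holder for the pill jar, inside diameter 72 mm, outside 82 mm: a low white plastic tray with a dark rubber liner, fixed to the table: rim 12 mm high, wall 5 mm, floor 3 mm thick; origin at the centre of its underside on the table, z up
- vial_holder: small round holder for the vial, inside diameter 48 mm, outside 58 mm: a low white plastic tray with a dark rubber liner, fixed to the table: rim 12 mm high, wall 5 mm, floor 3 mm thick; origin at the centre of its underside on the table, z up
- square_holder: square holder for the square bottle, inside 62 x 62 mm, outside 72 x 72 mm, x and y square to its sides: a low white plastic tray with a dark rubber liner, fixed to the table: rim 12 mm high, wall 5 mm, floor 3 mm thick; origin at the centre of its underside on the table, z up
- carton_holder: oblong holder for the carton, inside 108 mm (x) by 64 mm (y), outside 118 x 74 mm: a low white plastic tray with a dark rubber liner, fixed to the table: rim 12 mm high, wall 5 mm, floor 3 mm thick; origin at the centre of its underside on the table, z up. Fingers that reach below the rim would strike it: hold the carton (and the others) so that the fingertips stay at least 14 mm above the thing's base
- cotton_jar_mid (a point): bystander, not to be moved: glass jar with a wooden lid, 76 mm in diameter, 89 mm tall with its knob; loose; the point is 41 mm above its base
- clipper_mid (a point): bystander, not to be moved: black hair clipper with a steel blade head lying flat, from 65 mm behind the point to 64 mm ahead of it along its x (blade to +x), 46 mm wide, 36 mm high; loose; the point is 18 mm above its underside. Everything listed lies scattered at random over the same area, with centres at least 0.12 m apart; other equipment stands only beyond x = 0.79 m or beyond 0.55 m to either side

How it is judged:
By the outcome, as a careful person would: the job done as asked, in the order asked, and still so for the second after the job is handed in, with the robot touching nothing.
It also fails if it takes over 128 s, if anything falls off the work surface, if the arm or the gripper's body presses on something with over 40 N, if the wrist force passes 120 N, or if a joint passes its speed limit or range.

## Working session

There is one attempt and no reset: what is moved stays moved. The work goes in short steps, Python scripts to look and compute and a shell command to move; the robot and the scene stay as the last step left them, time stands still between calls to the robot, and variables do not carry over. Pictures are saved under pics/ and viewed, at most 15 in all, crops included, and the job is handed in when it is done.

```bash
mkdir -p pics; ls; cat > h.py <<'E'
import numpy as np, cv2
from bench import sense, snapshot, trace, place_of
N=["pill_jar_mid","vial_mid","square_bottle_mid","carton_mid","jar_holder","vial_holder","square_holder","carton_holder","cotton_jar_mid","clipper_mid"]
H=dict(zip(N,[39,31,42,30,0,0,0,0,41,18]))
def ray(p,uv,z):
    K,R,t=np.array(p["intrinsics"]),np.array(p["R"]),np.array(p["t"])
    uv=np.atleast_2d(uv).astype(float)
    d=(R.T@np.linalg.inv(K)@np.c_[uv,np.ones(len(uv))].T).T; c=-R.T@t
    return c+d*((z-c[2])/d[:,2])[:,None]
def proj(p,X):
    q=np.array(p["intrinsics"])@(np.array(p["R"])@np.array(X)+np.array(p["t"])); return q[:2]/q[2]
E
python3 - <<'E'
from h import *
for n in ["top","scene"]:
    p=snapshot(n); cv2.imwrite(f"pics/{n}0.png",p["image"][...,::-1])
    print(n,"cam at",-np.array(p["R"]).T@np.array(p["t"]))
    for q in N:
        r=place_of(p,q); print(q,[(np.round(a["location"]),round(a["conf"],2)) for a in r[:2]])
print(sense())
E
```

```text
pics
top cam at [ 364.02612876   16.22303474 1243.05556631]
pill_jar_mid [(array([ 588., -255.,   40.]), 0.73)]
vial_mid [(array([496., 414.,  43.]), 0.69), (array([ 376., -240.,   31.]), 0.43)]
square_bottle_mid [(array([447., -83.,  30.]), 0.25)]
carton_mid [(array([445., -81.,  31.]), 0.7)]
jar_holder [(array([445.,  91.,   7.]), 0.9), (array([631., -97.,   0.]), 0.21)]
vial_holder [(array([608., 272.,   6.]), 0.89)]
square_holder [(array([632., -95.,  -0.]), 0.82)]
carton_holder [(array([ 516., -413.,   -2.]), 0.77), (array([ 374., -239.,   29.]), 0.16)]
cotton_jar_mid [(array([666., 107.,  41.]), 0.78)]
clipper_mid [(array([380., 232.,  16.]), 0.77)]
scene cam at [ 995.64872982 -428.08950391  834.65772208]
pill_jar_mid [(array([ 590., -256.,   40.]), 0.96), (array([634., -93.,   2.]), 0.3)]
vial_mid []
square_bottle_mid [(array([443., -83.,  30.]), 0.68), (array([495., 416.,  40.]), 0.63)]
carton_mid [(array([444., -83.,  29.]), 0.71)]
jar_holder [(array([666., 107.,  40.]), 0.63)]
vial_holder [(array([606., 273.,  -0.]), 0.93)]
square_holder [(array([635., -95.,   1.]), 0.57)]

[... 176 characters left out ...]
]), 0.66)]
{'time': 1.1, 'joint_pos': array([ 6.26587291e+01,  7.46993495e+00,  8.52667583e+01,  2.69527838e-03,
        8.72615180e+01, -4.89342897e+00]), 'qd': array([ 0.05757982, -0.0791831 , -0.02956562,  0.01384188, -0.08029035,
       -0.12806492]), 'joint_efforts': array([-1.08817087e-03, -5.69345820e+01, -5.00860155e+01, -8.04970409e-05,
        1.51599226e-03, -7.87221126e-06]), 'tool_pos': array([229.07938238, 554.56195854, 248.31506545]), 'tcp_rot': array([ 1.79997988e+02, -2.52980377e-03,  1.57552029e+02]), 'ft_force': array([ 0.3170081 , -0.48232636,  0.46427477]), 'wrist_torque': array([-0.02795922, -0.06315696, -0.02564731]), 'grip_force': 0.0, 'finger_gap': 85.21168112897136}
```

View pictures.

View pics/top0.png

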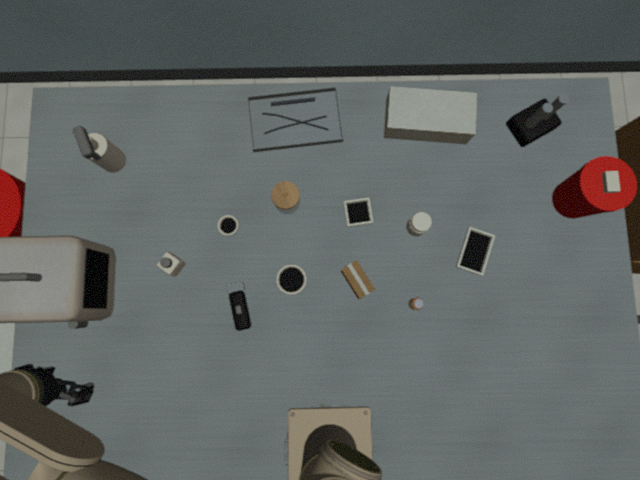

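View pics/scene0.png

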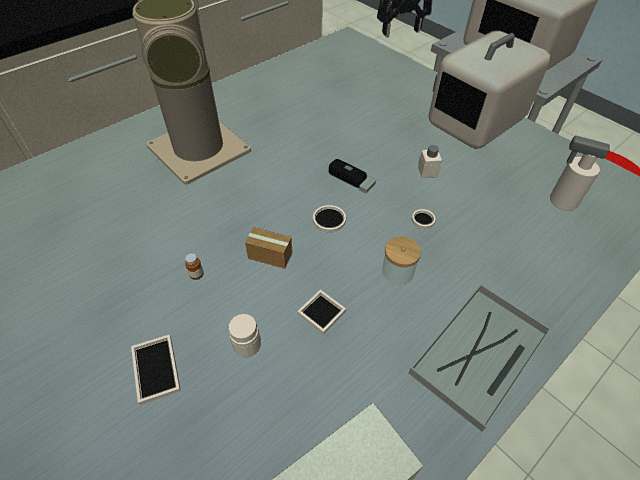

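The top view agrees with the networks: bottle (170,264), vial (416,303), carton (358,280), jar (420,223). The holders are at (291,279), (228,225), (358,211) and (476,251). The scene view confirms all of them. Next I fit the poses and yaws with silhouettes.

```bash
cat > fit.py <<'E'
from h import *
from scipy.optimize import minimize
a=np.linspace(0,2*np.pi,40)
circ=lambda r,z:np.c_[r*np.cos(a),r*np.sin(a),0*a+z]
box=lambda x,y,z:np.array([[i*x/2,j*y/2,z] for i in(-1,1) for j in(-1,1)])
M={"pill_jar_mid":[[circ(28,0),circ(28,58)],[circ(26,58),circ(26,78)]],"vial_mid":[[circ(16,0),circ(16,46)],[circ(12,46),circ(12,62)]],
"square_bottle_mid":[[box(46,46,0),box(46,46,62)],[circ(14,62),circ(14,84)]],"carton_mid":[[box(92,48,0),box(92,48,60)]],
"jar_holder":[[circ(41,0),circ(41,12)]],"vial_holder":[[circ(29,0),circ(29,12)]],"square_holder":[[box(72,72,0),box(72,72,12)]],"carton_holder":[[box(118,74,0),box(118,74,12)]]}
def model(p,n,s,S=6,o=None,w=0):
    c,si=np.cos(s[2]),np.sin(s[2]);R=np.array([[c,-si,0],[si,c,0],[0,0,1]])
    im=np.zeros((w*S,w*S),np.uint8)
    for part in M[n]:
        X=np.vstack(part)@R.T+[s[0],s[1],0]
        q=np.array([proj(p,x) for x in X])
        q=cv2.convexHull(((q-o+.5)*S).astype(np.float32))
        cv2.fillConvexPoly(im,np.round(q*16).astype(np.int32),1,shift=4)
    return im
def fit(p,n,xy,yaws,z=None,S=6):
    c=proj(p,[*xy,H[n]]); best=[]
    for m in trace(p,n):
        v,u=np.nonzero(m["pixels"])
        if len(u) and np.hypot(u.mean()-c[0],v.mean()-c[1])<15: best=m["pixels"];break
    if len(best)==0: return None
    w=100;o=np.round(c-w/2);o=o.astype(int)
    mk=cv2.resize(np.pad(best.astype(np.uint8),100)[o[1]+100:o[1]+100+w,o[0]+100:o[0]+100+w],None,fx=S,fy=S,interpolation=cv2.INTER_NEAREST)
    f=lambda s:1-(lambda i:(i&mk).sum()/(i|mk).sum())(model(p,n,[s[0],s[1],s[2]/30],S,o,w))
    rs=[minimize(f,[*xy,y*30],method="Nelder-Mead",options=dict(initial_simplex=[[xy[0],xy[1],y*30],[xy[0]+6,xy[1],y*30],[xy[0],xy[1]+6,y*30],[xy[0],xy[1],y*30+6]],maxiter=80)) for y in yaws]
    r=min(rs,key=lambda r:r.fun); return np.round([r.x[0],r.x[1],np.degrees(r.x[2]/30),1-r.fun],2)
E
cat > g.py <<'E'
from fit import *
G={"pill_jar_mid":(589,-255),"vial_mid":(376,-240),"square_bottle_mid":(496,415),"carton_mid":(445,-82),"jar_holder":(445,91),"vial_holder":(607,272),"square_holder":(633,-95),"carton_holder":(517,-415)}
E
python3 - <<'E'
from g import *
for cam in("top","scene"):
    p=snapshot(cam)
    for n,g in G.items():
        y=np.radians([0,30,60] if "square" in n else [0,45,90,135] if "carton" in n else [0])
        print(cam,n,fit(p,n,g,y))
E
```

```text
top pill_jar_mid [ 590.65 -255.62    0.68    0.92]
top vial_mid [ 376.37 -239.6    -1.84    0.88]
top square_bottle_mid [496.38 416.52  53.97   0.92]
top carton_mid [443.29 -84.94  28.28   0.94]
top jar_holder [449.01  94.11   3.51   0.96]
top vial_holder [603.41 269.12   8.76   0.96]
top square_holder [635.07 -95.36  96.25   0.9 ]
top carton_holder [ 516.48 -416.79  -21.23    0.94]
scene pill_jar_mid [ 587.88 -253.08    4.94    0.94]
scene vial_mid [ 373.25 -237.91   -0.65    0.92]
scene square_bottle_mid [491.99 420.53  50.91   0.92]
scene carton_mid [440.38 -82.13  29.92   0.96]
scene jar_holder [446.22  99.6    3.08   0.93]
scene vial_holder [601.1  273.69  12.72   0.93]
scene square_holder [631.43 -92.55   7.41   0.97]
scene carton_holder [ 515.37 -414.86  -20.5     0.97]
```

```bash
cat > go.py <<'E'
import sys
from h import *
s=sense();x,y,z,yaw=map(float,sys.argv[1:5]);p=s["tool_pos"];r=s["tcp_rot"];Y=np.radians(r[2])
d=np.array([x,y,z])-p
t=np.array([d[0]*np.cos(Y)+d[1]*np.sin(Y),d[0]*np.sin(Y)-d[1]*np.cos(Y),-d[2]])/10
th=-np.radians((yaw-r[2]+180)%360-180)
print("t",round(s["time"],1),"TCP",p.round(1),r.round(2),"q6",s["joint_pos"][5].round(1),"F",s["ft_force"].round(1),"gap",round(s["finger_gap"],1),"grip",round(s["grip_force"],1))
print("shift cm",t.round(2),"turn z",th.round(3))
for n in (4,6,8,10,12,16,20): print(n,(t/n).round(2),(th/n).round(3),end="; ")
E
python3 go.py 494.5 418 200 142.5; head -3 h.py >/dev/null
```

```text
t 2.0 TCP [229.1 554.5 248.3] [-180.     -0.    157.55] q6 -4.9 F [ 0.6  0.5 -0.9] gap 85.3 grip 0.0
shift cm [-29.74  -2.49   4.83] turn z 0.263
4 [-7.44 -0.62  1.21] 0.066; 6 [-4.96 -0.41  0.8 ] 0.044; 8 [-3.72 -0.31  0.6 ] 0.033; 10 [-2.97 -0.25  0.48] 0.026; 12 [-2.48 -0.21  0.4 ] 0.022; 16 [-1.86 -0.16  0.3 ] 0.016; 20 [-1.49 -0.12  0.24] 0.013;
```

```bash
python3 -m handwheel '[[1,-1.05,-2.53,0,0,0,0],[1,-1.05,-2.53,0,0,0,0],[1,-1.05,-2.53,0,0,0,0],[1,-1.05,-2.53,0,0,0,0],[1,-1.05,-2.53,0,0,0,0],[1,-3.5,1.45,0.69,0,0,0],[1,-3.5,1.45,0.69,0,0,0],[1,-3.5,1.45,0.69,0,0,0],[1,-3.5,1.45,0.69,0,0,0],[1,-3.5,1.45,0.69,0,0,0],[1,-3.5,1.45,0.69,0,0,0],[1,-3.5,1.45,0.69,0,0,0]]' 40
python3 -m handwheel '[[1,0,0,0,0,0,0.09],[1,0,0,0,0,0,0.09],[1,0,0,0,0,0,0.083],[1,0,0,0,0,0,0]]'
python3 - <<'E'
from g import *
p=snapshot("wrist");cv2.imwrite("pics/w1.png",p["image"][...,::-1])
print(fit(p,"square_bottle_mid",(494.5,418),np.radians([45,60])),[(a["location"],a["conf"]) for a in place_of(p,"square_bottle_mid")], proj(p,[494.5,418,62]))
E
python3 go.py 494.5 418 42 142.5
```

```text
time: 3.0
tool_pos: [496.4, 417.5, 199.6]
tcp_rot: [180.0, 0.0, 157.5]
ft_force: [-0.7, 0.2, 0.8]
finger_gap: 85.4
grip_force: 0.0
time: 3.33
tool_pos: [494.8, 417.6, 199.4]
tcp_rot: [-180.0, -0.0, 142.2]
ft_force: [-0.1, -0.5, 0.2]
finger_gap: 85.5
grip_force: 0.0
None [([495.1, 422.0, 42.1], 0.64)] [319.37621624 226.21152678]
t 3.5 TCP [494.4 417.9 200.1] [179.99   0.   142.66] q6 -17.0 F [ 0.1 -0.7 -0.4] gap 85.4 grip 0.0
shift cm [0.000e+00 1.000e-02 1.581e+01] turn z 0.003
4 [0.   0.   3.95] 0.001; 6 [0.   0.   2.64] 0.0; 8 [0.   0.   1.98] 0.0; 10 [0.   0.   1.58] 0.0; 12 [0.   0.   1.32] 0.0; 16 [0.   0.   0.99] 0.0; 20 [0.   0.   0.79] 0.0;
```

View pics/w1.png

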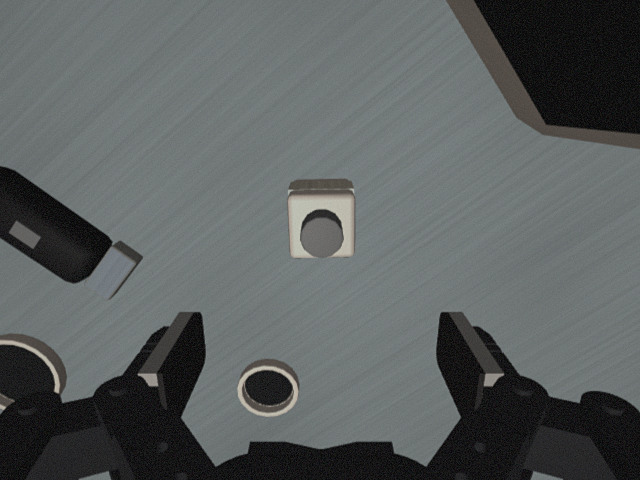

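The wrist view shows the bottle's top face centred at (322,225), against a predicted (319,226). Its sides are square to the fingers. I'll descend and grip.

```bash
python3 -m handwheel '[[1,0,0,2.5,0,0,0],[1,0,0,2.5,0,0,0],[1,0,0,2.5,0,0,0],[1,0,0,2.5,0,0,0],[1,0,0,2.5,0,0,0],[1,0,0,1.5,0,0,0],[1,0,0,1.0,0,0,0],[1,0,0,0.8,0,0,0],[1,0,0,0,0,0,0]]'
python3 -m handwheel '[[-1,0,0,0,0,0,0],[-1,0,0,0,0,0,0],[-1,0,0,0,0,0,0],[-1,0,0,0,0,0,0],[-1,0,0,0,0,0,0],[-1,0,0,0,0,0,0],[-1,0,0,0,0,0,0],[-1,0,0,0,0,0,0],[-1,0,0,0,0,0,0],[-1,0,0,0,0,0,0]]' 40
```

```text
time: 4.23
tool_pos: [494.0, 417.5, 40.9]
tcp_rot: [-179.9, -0.0, 142.5]
ft_force: [0.0, -0.1, -0.3]
finger_gap: 85.6
grip_force: 0.0
time: 5.07
tool_pos: [495.5, 418.6, 43.8]
tcp_rot: [179.8, 0.0, 142.5]
ft_force: [-0.5, -0.1, 6.6]
finger_gap: 45.1
grip_force: 42.0
```

```bash
python3 -m handwheel '[[-1,0,0,-0.5,0,0,0],[-1,0,0,-1.5,0,0,0],[-1,0,0,-2.5,0,0,0],[-1,0,0,-2.5,0,0,0],[-1,0,0,-2.5,0,0,0],[-1,0,0,-2,0,0,0],[-1,0,0,-1,0,0,0],[-1,0,0,-0.5,0,0,0]]'
python3 go.py 633 -94.5 170 97
```

```text
time: 5.73
tool_pos: [495.4, 418.5, 175.2]
tcp_rot: [179.8, 0.1, 142.5]
ft_force: [-0.1, -0.1, -2.4]
finger_gap: 45.5
grip_force: 41.3
t 5.7 TCP [495.4 418.5 175.2] [1.7979e+02 6.0000e-02 1.4249e+02] q6 -16.8 F [-0.1 -0.1 -2.4] gap 45.5 grip 41.3
shift cm [-42.15 -32.31   0.52] turn z 0.794
4 [-10.54  -8.08   0.13] 0.198; 6 [-7.03 -5.39  0.09] 0.132; 8 [-5.27 -4.04  0.06] 0.099; 10 [-4.22 -3.23  0.05] 0.079; 12 [-3.51 -2.69  0.04] 0.066; 16 [-2.63 -2.02  0.03] 0.05; 20 [-2.11 -1.62  0.03] 0.04;
```

```bash
python3 -m handwheel '[[-1,-1,-0.8,0,0,0,0],[-1,-2,-1.5,0,0,0,0],[-1,-2.6,-2,0,0,0,0],[-1,-2.6,-2,0,0,0,0],[-1,-2.6,-2,0,0,0,0],[-1,-2.6,-2,0,0,0,0],[-1,-2.6,-2,0,0,0,0],[-1,-2.6,-2,0,0,0,0],[-1,-2.6,-2,0,0,0,0],[-1,-2.6,-2,0,0,0,0],[-1,-2.6,-2,0,0,0,0],[-1,-2.6,-2,0,0,0,0]]'
python3 -m handwheel '[[-1,-2.6,-2,0,0,0,0],[-1,-2.6,-2,0,0,0,0],[-1,-2.6,-2,0,0,0,0],[-1,-2.6,-2,0,0,0,0],[-1,-2,-1.5,0,0,0,0],[-1,-1,-0.8,0,0,0,0],[-1,0,0,0,0,0,0.1],[-1,0,0,0,0,0,0.11],[-1,0,0,0,0,0,0.11],[-1,0,0,0,0,0,0.11],[-1,0,0,0,0,0,0.11],[-1,0,0,0,0,0,0.11]]'
python3 -m handwheel '[[-1,0,0,0,0,0,0.1],[-1,0,0,0,0,0,0.04],[-1,0,0,0,0,0,0],[-1,0,0,0,0,0,0]]'
python3 go.py 633 -94.5 170 97
python3 - <<'E'
from g import *
p=snapshot("wrist");cv2.imwrite("pics/w2.png",p["image"][...,::-1])
print(fit(p,"square_holder",(633,-94.5),np.radians([7])),[(a["location"],a["conf"]) for a in place_of(p,"square_holder")],[(a["location"],a["conf"]) for a in place_of(p,"square_bottle_mid")])
E
```

```text
time: 6.73
tool_pos: [587.4, 62.0, 169.9]
tcp_rot: [-179.9, -0.1, 142.5]
ft_force: [0.4, 0.3, -1.8]
finger_gap: 45.8
grip_force: 41.4
time: 7.73
tool_pos: [631.0, -98.6, 170.2]
tcp_rot: [-179.8, -0.1, 104.9]
ft_force: [-0.1, 0.1, -2.5]
finger_gap: 45.6
grip_force: 41.5
time: 8.07
tool_pos: [631.4, -98.7, 170.7]
tcp_rot: [-179.9, -0.0, 97.3]
ft_force: [0.3, 0.3, -1.1]
finger_gap: 45.9
grip_force: 41.5
t 8.1 TCP [631.4 -98.7 170.7] [-1.7988e+02 -5.0000e-02  9.7330e+01] q6 -20.8 F [ 0.3  0.3 -1.1] gap 45.9 grip 41.5
shift cm [0.39 0.22 0.07] turn z 0.006
4 [0.1  0.05 0.02] 0.001; 6 [0.07 0.04 0.01] 0.001; 8 [0.05 0.03 0.01] 0.001; 10 [0.04 0.02 0.01] 0.001; 12 [0.03 0.02 0.01] 0.0; 16 [0.02 0.01 0.  ] 0.0; 20 [0.02 0.01 0.  ] 0.0; [633.01 -81.01   7.33   0.98] [([632.3, -92.9, 1.0], 0.79)] [([632.9, -98.0, 168.4], 0.87)]
```

View pics/w2.png

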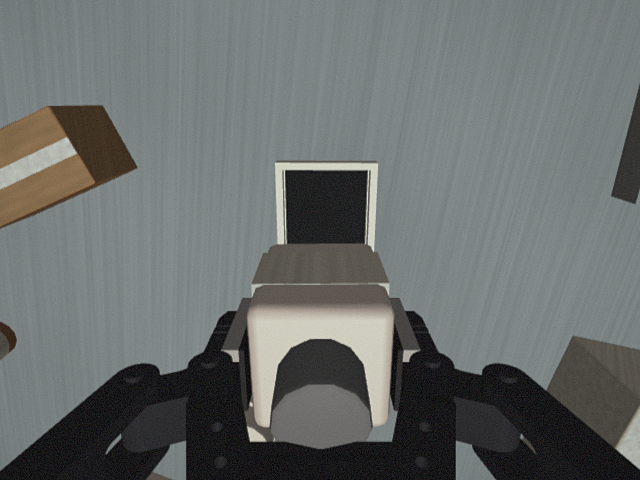

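The holder's far rim runs from (276,161) to (378,161), with the held bottle in front of it. The bottle is well aligned.

```bash
python3 - <<'E'
from h import *
p=snapshot("wrist"); a=ray(p,[[276,161],[378,161]],12); print(a, -np.array(p["R"]).T@p["t"])
m=a.mean(0); d=a[1]-a[0]; y=np.arctan2(d[1],d[0]); print(np.linalg.norm(d),np.degrees(y), m+36*np.array([np.sin(y),-np.cos(y),0]))
E
```

```text
[[596.16756187 -61.23881481  12.        ]
 [666.96636379 -52.10628283  12.        ]] [622.12944113 -18.30671039 297.61023468]
71.38538711331002 7.350152638340787 [636.17254339 -92.37673103  12.        ]
```

```bash
python3 -m handwheel '[[-1,0.46,0.32,0.5,0,0,0],[-1,0,0,1.5,0,0,0],[-1,0,0,2.2,0,0,0],[-1,0,0,2.2,0,0,0],[-1,0,0,2.0,0,0,0],[-1,0,0,1.5,0,0,0],[-1,0,0,1,0,0,0],[-1,0,0,0.5,0,0,0],[-1,0,0,0.2,0,0,0],[-1,0,0,0,0,0,0]]'
python3 go.py 634 -93.5 47 97.3|head -2
python3 -m handwheel '[[-1,0,0,0.15,0,0,0],[-1,0,0,0.15,0,0,0],[-1,0,0,0.1,0,0,0],[-1,0,0,0,0,0,0]]'
```

```text
time: 9.15
tool_pos: [635.2, -93.9, 56.2]
tcp_rot: [180.0, 0.0, 97.2]
ft_force: [0.6, -0.2, -0.8]
finger_gap: 45.4
grip_force: 41.4
t 9.2 TCP [635.2 -93.9  56.2] [1.7998e+02 1.0000e-02 9.7230e+01] q6 -20.2 F [ 0.6 -0.2 -0.8] gap 45.4 grip 41.4
shift cm [ 0.06 -0.11  0.92] turn z -0.001
time: 9.48
tool_pos: [635.1, -94.1, 52.4]
tcp_rot: [180.0, 0.0, 97.2]
ft_force: [-0.2, 0.8, -1.6]
finger_gap: 45.5
grip_force: 41.4
```

```bash
python3 -m handwheel '[[-1,0,0,0.2,0,0,0],[-1,0,0,0.1,0,0,0],[-1,0,0,0.1,0,0,0],[-1,0,0,0,0,0,0]]'
python3 -m handwheel '[[-1,0,0,0.1,0,0,0],[-1,0,0,0,0,0,0]]'
```

```text
time: 9.82
tool_pos: [634.6, -93.9, 47.6]
tcp_rot: [-180.0, -0.0, 97.2]
ft_force: [0.1, -0.2, -2.3]
finger_gap: 45.6
grip_force: 41.4
time: 9.98
tool_pos: [634.9, -94.0, 46.9]
tcp_rot: [180.0, -0.0, 97.2]
ft_force: [0.5, -0.4, -1.3]
finger_gap: 45.7
grip_force: 41.4
```

```bash
python3 -m handwheel '[[-1,0,0,0.1,0,0,0],[-1,0,0,0,0,0,0]]'
python3 -m handwheel '[[-1,0,0,0.08,0,0,0],[-1,0,0,0,0,0,0]]'
python3 -m handwheel '[[-1,0,0,0.08,0,0,0],[-1,0,0,0,0,0,0]]'
```

```text
time: 10.15
tool_pos: [635.0, -94.0, 46.8]
tcp_rot: [180.0, 0.0, 97.2]
ft_force: [-3.2, 0.4, 4.0]
finger_gap: 45.6
grip_force: 42.0
time: 10.32
tool_pos: [635.0, -94.0, 46.7]
tcp_rot: [180.0, 0.0, 97.2]
ft_force: [-7.6, 1.3, 10.9]
finger_gap: 45.7
grip_force: 42.8
time: 10.48
tool_pos: [635.0, -94.0, 46.7]
tcp_rot: [180.0, 0.0, 97.2]
ft_force: [-11.2, 3.1, 16.5]
finger_gap: 45.4
grip_force: 43.5
```

Contact came at z 46.8, as expected (grasp height + 3). I'll relieve the push, open and rise.

```bash
python3 -m handwheel '[[-1,0,0,-0.2,0,0,0],[-1,0,0,0,0,0,0],[0.4,0,0,0,0,0,0],[0.6,0,0,0,0,0,0],[0.8,0,0,0,0,0,0],[1,0,0,0,0,0,0],[1,0,0,0,0,0,0],[1,0,0,0,0,0,0]]'
python3 -m handwheel '[[1,0,0,-0.8,0,0,0],[1,0,0,-2,0,0,0],[1,0,0,-3,0,0,0],[1,0,0,-3,0,0,0],[1,0,0,-3,0,0,0],[1,0,0,-2,0,0,0],[1,0,0,0,0,0,0]]'
python3 go.py 442 -83.5 185 119
python3 - <<'E'
from g import *
p=snapshot("wrist");cv2.imwrite("pics/w3.png",p["image"][...,::-1])
E
```

```text
time: 11.15
tool_pos: [634.9, -94.0, 46.3]
tcp_rot: [-180.0, -0.0, 97.2]
ft_force: [-0.1, -0.2, 0.1]
finger_gap: 85.4
grip_force: 0.0
time: 11.73
tool_pos: [638.1, -94.7, 192.1]
tcp_rot: [179.4, 0.2, 97.2]
ft_force: [0.1, -0.2, 0.9]
finger_gap: 85.5
grip_force: 0.0
t 11.7 TCP [638.1 -94.7 192.1] [179.44   0.2   97.22] q6 -20.2 F [ 0.1 -0.2  0.9] gap 85.5 grip 0.0
shift cm [  3.57 -19.31   0.71] turn z -0.38
4 [ 0.89 -4.83  0.18] -0.095; 6 [ 0.6  -3.22  0.12] -0.063; 8 [ 0.45 -2.41  0.09] -0.048; 10 [ 0.36 -1.93  0.07] -0.038; 12 [ 0.3  -1.61  0.06] -0.032; 16 [ 0.22 -1.21  0.04] -0.024; 20 [ 0.18 -0.97  0.04] -0.019;
```

View pics/w3.png

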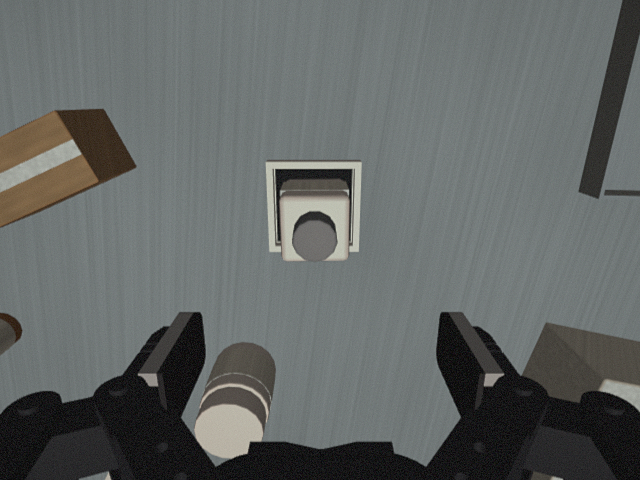

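The bottle stands inside its holder, with its cap at (315,236) and the rim at (266–361, 160–251). Next is the carton, with tool yaw 29.

```bash
python3 -m handwheel '[[1,0.6,-3.2,0.12,0,0,0],[1,0.6,-3.2,0.12,0,0,0],[1,0.6,-3.2,0.12,0,0,0],[1,0.6,-3.2,0.12,0,0,0],[1,0.6,-3.2,0.12,0,0,0],[1,0.6,-3.2,0.12,0,0,0],[1,0,0,0,0,0,0.11],[1,0,0,0,0,0,0.11],[1,0,0,0,0,0,0.11],[1,0,0,0,0,0,0.11],[1,0,0,0,0,0,0.11],[1,0,0,0,0,0,0.11]]'
python3 -m handwheel '[[1,0,0,0,0,0,0.11],[1,0,0,0,0,0,0.11],[1,0,0,0,0,0,0.11],[1,0,0,0,0,0,0.11],[1,0,0,0,0,0,0.09],[1,0,0,0,0,0,0],[1,0,0,0,0,0,0]]'
python3 go.py 442 -83.5 40 29
python3 - <<'E'
from g import *
p=snapshot("wrist");cv2.imwrite("pics/w4.png",p["image"][...,::-1])
print([(a["location"],a["conf"]) for a in place_of(p,"carton_mid")])
for m in trace(p,"carton_mid")[:2]:
    c=max(cv2.findContours(m["pixels"].astype(np.uint8),0,2)[0],key=cv2.contourArea); print(cv2.approxPolyDP(c,5,True)[:,0].tolist(),m["conf"])
c,s=np.cos(np.radians(29)),np.sin(np.radians(29))
print([proj(p,[442+c*i*46-s*j*24,-83.5+s*i*46+c*j*24,60]).round().tolist() for i,j in((1,1),(1,-1),(-1,-1),(-1,1))])
E
```

```text
time: 12.78
tool_pos: [439.1, -82.2, 176.2]
tcp_rot: [-179.9, 0.0, 59.1]
ft_force: [0.2, 0.6, 0.9]
finger_gap: 85.4
grip_force: 0.0
time: 13.37
tool_pos: [439.3, -82.2, 176.4]
tcp_rot: [-179.9, 0.1, 29.2]
ft_force: [0.9, -0.6, 0.3]
finger_gap: 85.4
grip_force: 0.0
t 13.4 TCP [439.3 -82.2 176.4] [-1.7994e+02  6.0000e-02  2.9200e+01] q6 43.6 F [ 0.9 -0.6  0.3] gap 85.4 grip 0.0
shift cm [ 0.17  0.24 13.64] turn z 0.004
4 [0.04 0.06 3.41] 0.001; 6 [0.03 0.04 2.27] 0.001; 8 [0.02 0.03 1.71] 0.0; 10 [0.02 0.02 1.36] 0.0; 12 [0.01 0.02 1.14] 0.0; 16 [0.01 0.02 0.85] 0.0; 20 [0.01 0.01 0.68] 0.0; [([438.4, -84.5, 30.9], 0.75)]
[[292, 149], [284, 161], [291, 296], [359, 297], [364, 160], [356, 148]] 0.83
[[629, 110], [596, 135], [591, 163], [602, 181], [639, 194], [639, 110]] 0.52
[[286.0, 160.0], [367.0, 161.0], [361.0, 300.0], [289.0, 300.0]]
```

View pics/w4.png

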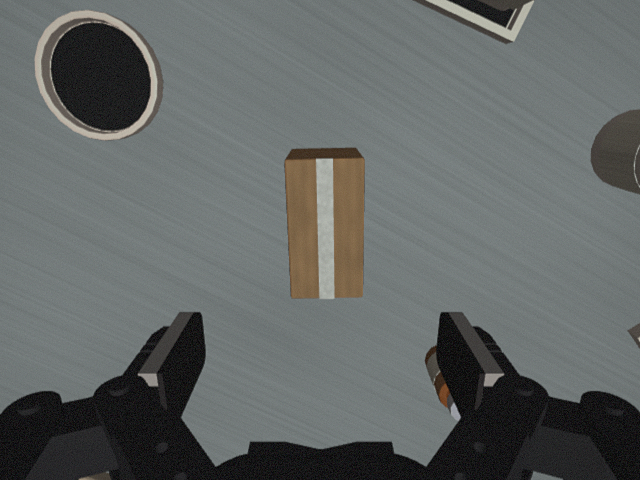

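The carton lies square between the fingers at (284–364, 160–297), within about 1 mm of prediction.

```bash
python3 -m handwheel '[[1,0.25,0.18,2.2,0,0,0],[1,0,0,2.2,0,0,0],[1,0,0,2.2,0,0,0],[1,0,0,2.2,0,0,0],[1,0,0,2.0,0,0,0],[1,0,0,1.4,0,0,0],[1,0,0,0.9,0,0,0],[1,0,0,0.4,0,0,0],[1,0,0,0,0,0,0]]'
python3 -m handwheel '[[-1,0,0,0,0,0,0],[-1,0,0,0,0,0,0],[-1,0,0,0,0,0,0],[-1,0,0,0,0,0,0],[-1,0,0,0,0,0,0],[-1,0,0,0,0,0,0],[-1,0,0,0,0,0,0],[-1,0,0,0,0,0,0],[-1,0,0,0,0,0,0],[-1,0,0,0,0,0,0]]' 40
python3 -m handwheel '[[-1,0,0,-0.5,0,0,0],[-1,0,0,-1.5,0,0,0],[-1,0,0,-2.5,0,0,0],[-1,0,0,-2.5,0,0,0],[-1,0,0,-2.5,0,0,0],[-1,0,0,-2,0,0,0],[-1,0,0,-1,0,0,0],[-1,0,0,-0.5,0,0,0]]'
python3 go.py 516 -415.5 170 -21
```

```text
time: 14.27
tool_pos: [442.4, -82.6, 41.6]
tcp_rot: [-179.9, 0.1, 29.1]
ft_force: [-0.3, 1.0, 0.2]
finger_gap: 85.5
grip_force: 0.0
time: 15.1
tool_pos: [444.1, -83.1, 43.5]
tcp_rot: [179.9, -0.1, 29.0]
ft_force: [-0.4, 0.2, 6.6]
finger_gap: 47.8
grip_force: 41.8
time: 15.77
tool_pos: [443.8, -83.0, 174.2]
tcp_rot: [179.9, -0.1, 29.0]
ft_force: [-0.5, -0.4, -1.4]
finger_gap: 47.8
grip_force: 41.2
t 15.8 TCP [443.8 -83.  174.2] [ 1.7987e+02 -1.2000e-01  2.9040e+01] q6 43.9 F [-0.5 -0.4 -1.4] gap 47.8 grip 41.2
shift cm [-9.83 32.57  0.42] turn z 0.873
4 [-2.46  8.14  0.1 ] 0.218; 6 [-1.64  5.43  0.07] 0.146; 8 [-1.23  4.07  0.05] 0.109; 10 [-0.98  3.26  0.04] 0.087; 12 [-0.82  2.71  0.03] 0.073; 16 [-0.61  2.04  0.03] 0.055; 20 [-0.49  1.63  0.02] 0.044;
```

```bash
python3 -m handwheel '[[-1,-0.41,1.36,0,0,0,0],[-1,-0.82,2.71,0,0,0,0],[-1,-0.82,2.71,0,0,0,0],[-1,-0.82,2.71,0,0,0,0],[-1,-0.82,2.71,0,0,0,0],[-1,-0.82,2.71,0,0,0,0],[-1,-0.82,2.71,0,0,0,0],[-1,-0.82,2.71,0,0,0,0],[-1,-0.82,2.71,0,0,0,0],[-1,-0.82,2.71,0,0,0,0],[-1,-0.82,2.71,0,0,0,0],[-1,-0.82,2.71,0,0,0,0]]'
python3 -m handwheel '[[-1,-0.41,1.36,0,0,0,0],[-1,0,0,0,0,0,0.1],[-1,0,0,0,0,0,0.11],[-1,0,0,0,0,0,0.11],[-1,0,0,0,0,0,0.11],[-1,0,0,0,0,0,0.11],[-1,0,0,0,0,0,0.11],[-1,0,0,0,0,0,0.11],[-1,0,0,0,0,0,0.11],[-1,0,0,0,0,0,0],[-1,0,0,0,0,0,0]]'
python3 go.py 516 -415.5 170 -21
python3 - <<'E'
from g import *
p=snapshot("wrist");cv2.imwrite("pics/w5.png",p["image"][...,::-1])
print(fit(p,"carton_holder",(516,-415.5),np.radians([-21])),[(a["location"],a["conf"]) for a in place_of(p,"carton_holder")])
for m in trace(p,"carton_holder")[:1]:
    c=max(cv2.findContours(m["pixels"].astype(np.uint8),0,2)[0],key=cv2.contourArea); print(cv2.approxPolyDP(c,3,True)[:,0].tolist(),m["conf"])
E
```

```text
time: 16.77
tool_pos: [511.1, -401.8, 169.9]
tcp_rot: [-179.8, 0.1, 29.0]
ft_force: [0.5, 0.2, -1.6]
finger_gap: 47.6
grip_force: 41.3
time: 17.68
tool_pos: [514.2, -414.4, 170.5]
tcp_rot: [-179.9, 0.1, -20.6]
ft_force: [-0.4, 0.6, -0.3]
finger_gap: 48.0
grip_force: 41.5
t 17.7 TCP [ 514.2 -414.4  170.5] [-1.7994e+02  1.3000e-01 -2.0620e+01] q6 67.3 F [-0.4  0.6 -0.3] gap 48.0 grip 41.5
shift cm [0.21 0.04 0.05] turn z 0.007
4 [0.05 0.01 0.01] 0.002; 6 [0.03 0.01 0.01] 0.001; 8 [0.03 0.01 0.01] 0.001; 10 [0.02 0.   0.01] 0.001; 12 [0.02 0.   0.  ] 0.001; 16 [0.01 0.   0.  ] 0.0; 20 [0.01 0.   0.  ] 0.0; None []
[[267, 130], [270, 191], [372, 189], [374, 129]] 0.64
```

View pics/w5.png

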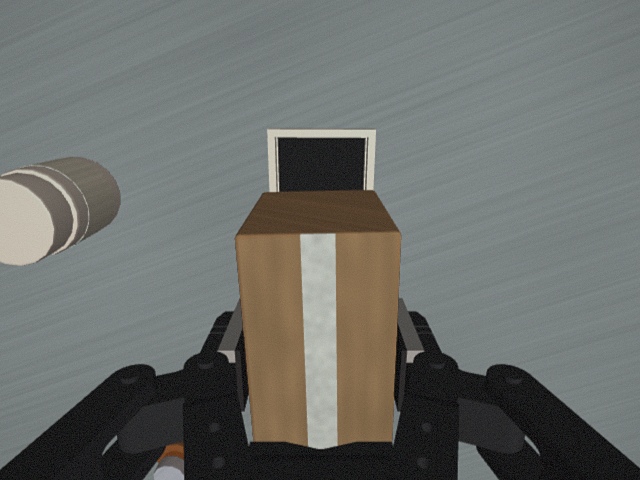

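Holder far edge runs (267,130)–(376,129). The carton's top far edge runs (236,237)–(400,233).

```bash
python3 - <<'E'
from h import *
p=snapshot("wrist")
for uv,z,L in (([[267,130],[376,129]],12,59),([[236,237],[400,233]],187,46)):
    a=ray(p,uv,z); d=a[1]-a[0]; l=np.hypot(*d[:2]); n=np.array([-d[1],d[0]])/l
    if n[0]<0: n=-n
    print(l,"yaw",np.degrees(np.arctan2(n[1],n[0])),"centre",a.mean(0)[:2]-L*n)
E
```

```text
74.50560500780416 yaw -20.10688944379429 centre [ 517.45029071 -416.18017677]
47.17234099454683 yaw -19.13629604259448 centre [ 512.80439209 -413.7068918 ]
```

```bash
python3 -m handwheel '[[-1,0.34,0.06,0.5,0,0,0.01],[-1,0,0,1.5,0,0,0],[-1,0,0,2.2,0,0,0],[-1,0,0,2.2,0,0,0],[-1,0,0,2.0,0,0,0],[-1,0,0,1.5,0,0,0],[-1,0,0,1,0,0,0],[-1,0,0,0.6,0,0,0],[-1,0,0,0.3,0,0,0],[-1,0,0,0,0,0,0]]'
python3 -m handwheel '[[-1,0,0,0.15,0,0,0],[-1,0,0,0.1,0,0,0],[-1,0,0,0.1,0,0,0],[-1,0,0,0,0,0,0]]'
python3 -m handwheel '[[-1,0,0,0.1,0,0,0],[-1,0,0,0,0,0,0]]'
```

```text
time: 18.77
tool_pos: [517.9, -416.8, 54.2]
tcp_rot: [180.0, -0.0, -21.4]
ft_force: [-0.3, 0.3, -1.2]
finger_gap: 47.5
grip_force: 41.5
time: 19.1
tool_pos: [518.0, -416.9, 51.2]
tcp_rot: [180.0, -0.0, -21.4]
ft_force: [0.3, 0.9, -1.6]
finger_gap: 47.8
grip_force: 41.5
time: 19.27
tool_pos: [517.8, -416.7, 49.8]
tcp_rot: [180.0, -0.0, -21.4]
ft_force: [-0.4, 1.2, -2.0]
finger_gap: 47.6
grip_force: 41.5
```

```bash
python3 -m handwheel '[[-1,0,0,0.1,0,0,0],[-1,0,0,0.1,0,0,0],[-1,0,0,0,0,0,0]]'
python3 -m handwheel '[[-1,0,0,0.1,0,0,0],[-1,0,0,0,0,0,0]]'
python3 -m handwheel '[[-1,0,0,0.08,0,0,0],[-1,0,0,0,0,0,0]]'
python3 -m handwheel '[[-1,0,0,0.04,0,0,0],[-1,0,0,0,0,0,0]]'
```

```text
time: 19.52
tool_pos: [517.6, -416.6, 47.4]
tcp_rot: [-180.0, 0.0, -21.4]
ft_force: [0.0, -0.3, -1.2]
finger_gap: 47.7
grip_force: 41.5
time: 19.68
tool_pos: [517.8, -416.7, 46.7]
tcp_rot: [180.0, -0.0, -21.4]
ft_force: [0.4, 0.3, -1.1]
finger_gap: 47.6
grip_force: 41.4
time: 19.85
tool_pos: [517.8, -416.8, 46.6]
tcp_rot: [180.0, -0.0, -21.4]
ft_force: [-3.5, 2.1, 5.2]
finger_gap: 47.8
grip_force: 41.8
time: 20.02
tool_pos: [517.8, -416.7, 46.6]
tcp_rot: [180.0, -0.0, -21.4]
ft_force: [-3.8, 2.9, 6.6]
finger_gap: 47.2
grip_force: 42.2
```

```bash
python3 -m handwheel '[[-1,0,0,-0.14,0,0,0],[-1,0,0,0,0,0,0],[0.4,0,0,0,0,0,0],[0.6,0,0,0,0,0,0],[0.8,0,0,0,0,0,0],[1,0,0,0,0,0,0],[1,0,0,0,0,0,0],[1,0,0,0,0,0,0]]'
python3 -m handwheel '[[1,0,0,-0.8,0,0,0],[1,0,0,-2,0,0,0],[1,0,0,-3,0,0,0],[1,0,0,-3,0,0,0],[1,0,0,-3,0,0,0],[1,0,0,-2,0,0,0],[1,0,0,0,0,0,0]]'
python3 go.py 375 -239 160 -21.4
python3 - <<'E'
from g import *
p=snapshot("wrist");cv2.imwrite("pics/w6.png",p["image"][...,::-1])
E
```

```text
time: 20.68
tool_pos: [517.7, -416.7, 46.8]
tcp_rot: [-180.0, 0.0, -21.4]
ft_force: [0.2, 0.7, 0.9]
finger_gap: 85.7
grip_force: 0.0
time: 21.27
tool_pos: [520.2, -418.9, 192.8]
tcp_rot: [179.8, -0.6, -21.4]
ft_force: [0.2, -0.4, 1.5]
finger_gap: 85.6
grip_force: 0.0
t 21.3 TCP [ 520.2 -418.9  192.8] [179.78  -0.56 -21.38] q6 68.1 F [ 0.2 -0.4  1.5] gap 85.6 grip 0.0
shift cm [-20.08 -11.46   3.28] turn z 0.0
4 [-5.02 -2.87  0.82] 0.0; 6 [-3.35 -1.91  0.55] 0.0; 8 [-2.51 -1.43  0.41] 0.0; 10 [-2.01 -1.15  0.33] 0.0; 12 [-1.67 -0.96  0.27] 0.0; 16 [-1.25 -0.72  0.21] 0.0; 20 [-1.   -0.57  0.16] 0.0;
```

View pics/w6.png

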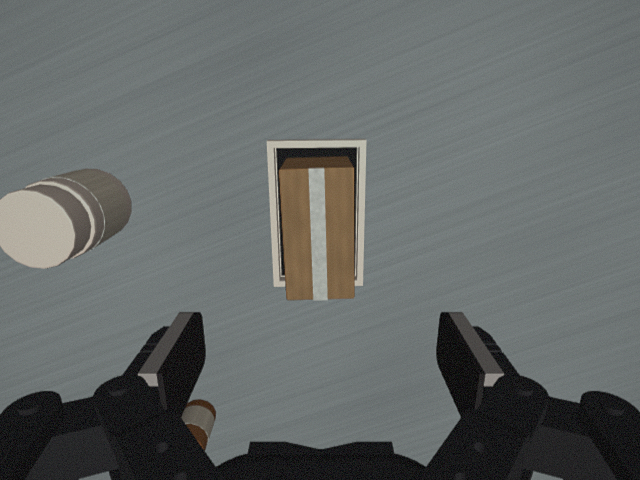

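The carton sits inside its holder, with the rim at (267–367, 140–287). Next is the vial.

```bash
python3 -m handwheel '[[1,-2.51,-1.43,0.41,0,0,0],[1,-2.51,-1.43,0.41,0,0,0],[1,-2.51,-1.43,0.41,0,0,0],[1,-2.51,-1.43,0.41,0,0,0],[1,-2.51,-1.43,0.41,0,0,0],[1,-2.51,-1.43,0.41,0,0,0],[1,-2.51,-1.43,0.41,0,0,0],[1,-2.51,-1.43,0.41,0,0,0],[1,0,0,0,0,0,0],[1,0,0,0,0,0,0]]'
python3 go.py 375 -239 36 -21.4
python3 - <<'E'
from g import *
p=snapshot("wrist");cv2.imwrite("pics/w7.png",p["image"][...,::-1])
print(fit(p,"vial_mid",(375,-239),[0]),[(a["location"],a["conf"]) for a in place_of(p,"vial_mid")],proj(p,[375,-239,62]))
E
```

```text
time: 22.15
tool_pos: [371.1, -235.5, 150.7]
tcp_rot: [-180.0, 0.1, -21.3]
ft_force: [-0.2, -0.7, -0.4]
finger_gap: 85.5
grip_force: 0.0
t 22.1 TCP [ 371.1 -235.5  150.7] [-1.7996e+02  1.2000e-01 -2.1340e+01] q6 72.3 F [-0.2 -0.7 -0.4] gap 85.5 grip 0.0
shift cm [ 0.49  0.18 11.47] turn z 0.001
4 [0.12 0.05 2.87] 0.0; 6 [0.08 0.03 1.91] 0.0; 8 [0.06 0.02 1.43] 0.0; 10 [0.05 0.02 1.15] 0.0; 12 [0.04 0.02 0.96] 0.0; 16 [0.03 0.01 0.72] 0.0; 20 [0.02 0.01 0.57] 0.0; [ 376.24 -238.01    7.23    0.93] [([376.7, -238.6, 29.5], 0.64)] [325.4293923 242.7305875]
```

View pics/w7.png

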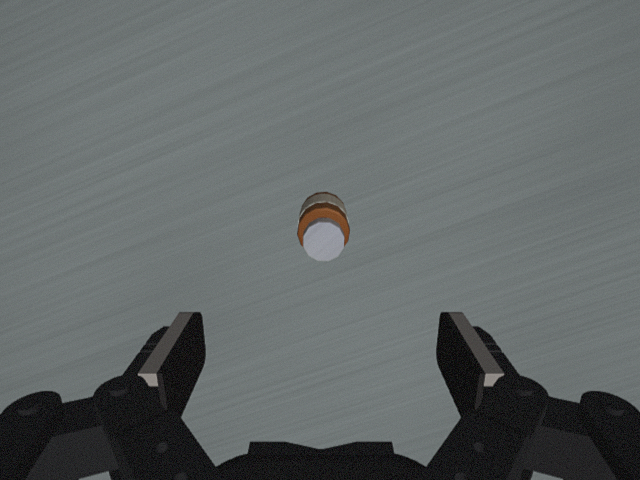

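The vial's cap is at (324,241), against a predicted (325,243).

```bash
python3 -m handwheel '[[1,0.55,0.1,1.8,0,0,0],[1,0,0,2.0,0,0,0],[1,0,0,2.0,0,0,0],[1,0,0,2.0,0,0,0],[1,0,0,1.6,0,0,0],[1,0,0,1.1,0,0,0],[1,0,0,0.6,0,0,0],[1,0,0,0.3,0,0,0],[1,0,0,0,0,0,0]]'
python3 -m handwheel '[[-1,0,0,0,0,0,0],[-1,0,0,0,0,0,0],[-1,0,0,0,0,0,0],[-1,0,0,0,0,0,0],[-1,0,0,0,0,0,0],[-1,0,0,0,0,0,0],[-1,0,0,0,0,0,0],[-1,0,0,0,0,0,0],[-1,0,0,0,0,0,0],[-1,0,0,0,0,0,0],[-1,0,0,0,0,0,0],[-1,0,0,0,0,0,0]]' 35
python3 -m handwheel '[[-1,0,0,-0.5,0,0,0],[-1,0,0,-1.5,0,0,0],[-1,0,0,-2.5,0,0,0],[-1,0,0,-2.5,0,0,0],[-1,0,0,-2.5,0,0,0],[-1,0,0,-2,0,0,0],[-1,0,0,-1.5,0,0,0],[-1,0,0,-0.8,0,0,0]]'
python3 go.py 604 272 172 20
```

```text
time: 23.05
tool_pos: [377.4, -240.1, 38.0]
tcp_rot: [-180.0, 0.0, -21.4]
ft_force: [-1.0, -0.0, -0.1]
finger_gap: 85.1
grip_force: 0.0
time: 24.05
tool_pos: [377.7, -240.2, 38.9]
tcp_rot: [180.0, -0.1, -21.4]
ft_force: [-1.2, 1.6, 5.7]
finger_gap: 30.7
grip_force: 34.4
time: 24.72
tool_pos: [378.1, -240.5, 178.8]
tcp_rot: [179.9, -0.2, -21.4]
ft_force: [0.2, -0.2, -0.8]
finger_gap: 31.1
grip_force: 34.7
t 24.7 TCP [ 378.1 -240.5  178.8] [179.94  -0.19 -21.38] q6 72.4 F [ 0.2 -0.2 -0.8] gap 31.1 grip 34.7
shift cm [  2.36 -55.96   0.68] turn z -0.722
4 [  0.59 -13.99   0.17] -0.181; 6 [ 0.39 -9.33  0.11] -0.12; 8 [ 0.29 -7.    0.08] -0.09; 10 [ 0.24 -5.6   0.07] -0.072; 12 [ 0.2  -4.66  0.06] -0.06; 16 [ 0.15 -3.5   0.04] -0.045; 20 [ 0.12 -2.8   0.03] -0.036;
```

```bash
python3 -m handwheel '[[-1,0.06,-1.4,0,0,0,0],[-1,0.12,-2.8,0,0,0,0],[-1,0.12,-2.8,0,0,0,0],[-1,0.12,-2.8,0,0,0,0],[-1,0.12,-2.8,0,0,0,0],[-1,0.12,-2.8,0,0,0,0],[-1,0.12,-2.8,0,0,0,0],[-1,0.12,-2.8,0,0,0,0],[-1,0.12,-2.8,0,0,0,0],[-1,0.12,-2.8,0,0,0,0],[-1,0.12,-2.8,0,0,0,0]]'
python3 -m handwheel '[[-1,0.12,-2.8,0,0,0,0],[-1,0.12,-2.8,0,0,0,0],[-1,0.12,-2.8,0,0,0,0],[-1,0.12,-2.8,0,0,0,0],[-1,0.12,-2.8,0,0,0,0],[-1,0.12,-2.8,0,0,0,0],[-1,0.12,-2.8,0,0,0,0],[-1,0.12,-2.8,0,0,0,0],[-1,0.12,-2.8,0,0,0,0],[-1,0.06,-1.4,0,0,0,0],[-1,0,0,0,0,0,0]]'
python3 -m handwheel '[[-1,0,0,0,0,0,-0.1],[-1,0,0,0,0,0,-0.11],[-1,0,0,0,0,0,-0.11],[-1,0,0,0,0,0,-0.11],[-1,0,0,0,0,0,-0.11],[-1,0,0,0,0,0,-0.11],[-1,0,0,0,0,0,-0.07],[-1,0,0,0,0,0,0],[-1,0,0,0,0,0,0]]'
python3 go.py 604 272 172 20
python3 - <<'E'
from g import *
p=snapshot("wrist");cv2.imwrite("pics/w8.png",p["image"][...,::-1])
print([(a["location"],a["conf"]) for a in place_of(p,"vial_holder")],[(a["location"],a["conf"]) for a in place_of(p,"vial_mid")])
print([proj(p,[604+29*np.cos(t),272+29*np.sin(t),12]).round().tolist() for t in np.radians([20,110,290])])
E
```

```text
time: 25.63
tool_pos: [496.0, 30.7, 175.4]
tcp_rot: [180.0, 0.1, -21.4]
ft_force: [1.4, 0.1, -0.9]
finger_gap: 30.5
grip_force: 34.8
time: 26.55
tool_pos: [603.6, 275.6, 174.8]
tcp_rot: [180.0, 0.1, -21.2]
ft_force: [-0.5, 0.1, -0.3]
finger_gap: 30.9
grip_force: 34.9
time: 27.3
tool_pos: [603.4, 272.1, 175.5]
tcp_rot: [180.0, 0.1, 19.7]
ft_force: [0.2, 0.6, -0.5]
finger_gap: 30.9
grip_force: 34.8
t 27.3 TCP [603.4 272.1 175.5] [1.7999e+02 6.0000e-02 1.9700e+01] q6 90.1 F [ 0.2  0.6 -0.5] gap 30.9 grip 34.8
shift cm [0.06 0.03 0.35] turn z -0.005
4 [0.01 0.01 0.09] -0.001; 6 [0.01 0.   0.06] -0.001; 8 [0.01 0.   0.04] -0.001; 10 [0.01 0.   0.04] -0.001; 12 [0.   0.   0.03] -0.0; 16 [0.   0.   0.02] -0.0; 20 [0.   0.   0.02] -0.0; [] [([602.5, 270.2, 165.5], 0.87)]
[[322.0, 177.0], [283.0, 216.0], [361.0, 216.0]]
```

View pics/w8.png

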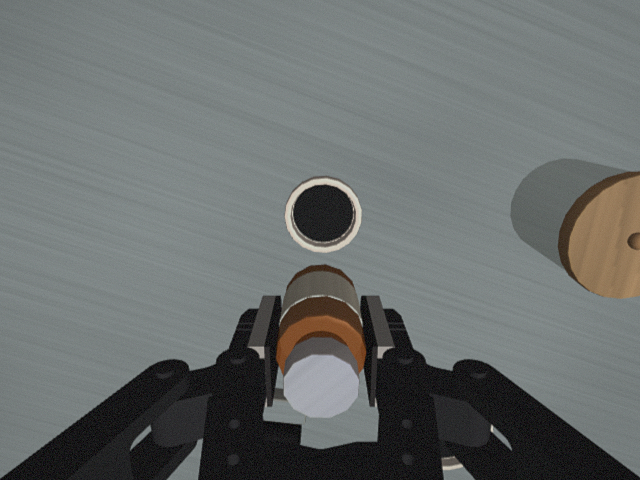

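The holder's centre is at (323,214), matching the prediction to about 1 px. The vial is held upright, so I lower it.

```bash
python3 -m handwheel '[[-1,0.1,0.1,0.5,0,0,0],[-1,0,0,1.5,0,0,0],[-1,0,0,2.2,0,0,0],[-1,0,0,2.2,0,0,0],[-1,0,0,2.2,0,0,0],[-1,0,0,1.7,0,0,0],[-1,0,0,1.1,0,0,0],[-1,0,0,0.7,0,0,0],[-1,0,0,0.4,0,0,0],[-1,0,0,0,0,0,0]]'
python3 -m handwheel '[[-1,0,0,0.15,0,0,0],[-1,0,0,0.15,0,0,0],[-1,0,0,0.1,0,0,0],[-1,0,0,0,0,0,0]]'
python3 -m handwheel '[[-1,0,0,0.1,0,0,0],[-1,0,0,0,0,0,0]]'
```

```text
time: 28.28
tool_pos: [605.0, 272.1, 50.7]
tcp_rot: [180.0, 0.0, 19.9]
ft_force: [-0.3, -0.5, -0.6]
finger_gap: 30.6
grip_force: 34.8
time: 28.62
tool_pos: [605.4, 272.3, 47.6]
tcp_rot: [-180.0, -0.0, 19.9]
ft_force: [0.6, 0.6, -0.2]
finger_gap: 30.9
grip_force: 34.8
time: 28.78
tool_pos: [605.1, 272.3, 46.3]
tcp_rot: [-180.0, -0.0, 19.9]
ft_force: [-0.7, 0.6, -0.9]
finger_gap: 31.0
grip_force: 34.8
```

```bash
python3 -m handwheel '[[-1,0,0,0.1,0,0,0],[-1,0,0,0.1,0,0,0],[-1,0,0,0,0,0,0]]'
python3 -m handwheel '[[-1,0,0,0.1,0,0,0],[-1,0,0,0,0,0,0]]'
python3 -m handwheel '[[-1,0,0,0.1,0,0,0],[-1,0,0,0,0,0,0]]'
python3 -m handwheel '[[-1,0,0,0.05,0,0,0],[-1,0,0,0,0,0,0]]'
```

```text
time: 29.03
tool_pos: [604.9, 272.2, 43.8]
tcp_rot: [-180.0, 0.0, 19.9]
ft_force: [1.2, 0.6, -0.6]
finger_gap: 30.6
grip_force: 34.8
time: 29.2
tool_pos: [604.9, 272.2, 42.8]
tcp_rot: [180.0, 0.0, 19.9]
ft_force: [-0.1, -0.3, -1.1]
finger_gap: 31.0
grip_force: 34.8
time: 29.37
tool_pos: [605.1, 272.2, 42.0]
tcp_rot: [180.0, -0.0, 19.9]
ft_force: [0.2, 0.1, -1.3]
finger_gap: 30.7
grip_force: 34.9
time: 29.53
tool_pos: [605.2, 272.2, 42.0]
tcp_rot: [180.0, -0.0, 19.9]
ft_force: [-1.0, -0.9, 2.5]
finger_gap: 30.6
grip_force: 35.2
```

```bash
python3 -m handwheel '[[-1,0,0,-0.05,0,0,0],[-0.2,0,0,0,0,0,0],[0,0,0,0,0,0,0],[0.3,0,0,0,0,0,0],[0.6,0,0,0,0,0,0],[1,0,0,0,0,0,0],[1,0,0,0,0,0,0],[1,0,0,0,0,0,0],[1,0,0,0,0,0,0]]'
python3 -m handwheel '[[1,0,0,-0.8,0,0,0],[1,0,0,-2,0,0,0],[1,0,0,-3,0,0,0],[1,0,0,-3,0,0,0],[1,0,0,-3,0,0,0],[1,0,0,-3,0,0,0],[1,0,0,0,0,0,0],[1,0,0,0,0,0,0]]'
python3 go.py 589 -254.5 185 20
python3 - <<'E'
from g import *
p=snapshot("wrist");cv2.imwrite("pics/w9.png",p["image"][...,::-1])
E
```

```text
time: 30.28
tool_pos: [605.0, 272.2, 42.0]
tcp_rot: [180.0, 0.0, 19.9]
ft_force: [0.2, -0.7, 0.4]
finger_gap: 85.7
grip_force: 0.0
time: 30.95
tool_pos: [606.8, 272.9, 194.3]
tcp_rot: [180.0, -0.4, 19.9]
ft_force: [0.8, -0.3, -1.2]
finger_gap: 85.1
grip_force: 0.0
t 30.9 TCP [606.8 272.9 194.3] [180.    -0.37  19.87] q6 89.9 F [ 0.8 -0.3 -1.2] gap 85.1 grip 0.0
shift cm [-19.61  48.99   0.93] turn z -0.002
4 [-4.9  12.25  0.23] -0.001; 6 [-3.27  8.17  0.15] -0.0; 8 [-2.45  6.12  0.12] -0.0; 10 [-1.96  4.9   0.09] -0.0; 12 [-1.63  4.08  0.08] -0.0; 16 [-1.23  3.06  0.06] -0.0; 20 [-0.98  2.45  0.05] -0.0;
```

View pics/w9.png

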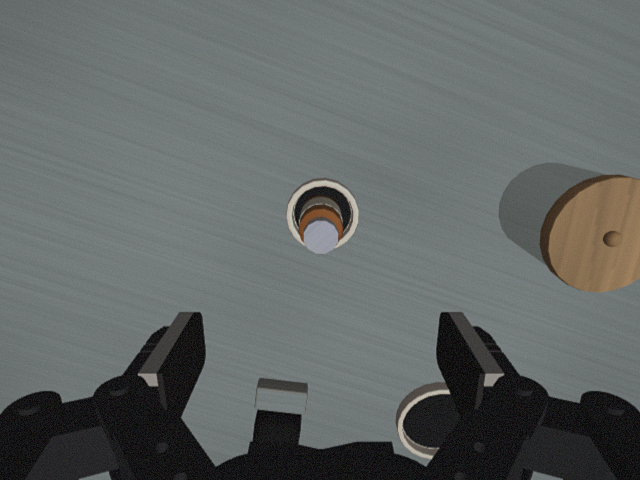

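The vial stands inside its holder, with its cap at (321,237) and the rim centred at (323,214). Now the pill jar.

```bash
python3 -m handwheel '[[1,-1.23,3.06,0.06,0,0,0],[1,-1.23,3.06,0.06,0,0,0],[1,-1.23,3.06,0.06,0,0,0],[1,-1.23,3.06,0.06,0,0,0],[1,-1.23,3.06,0.06,0,0,0],[1,-1.23,3.06,0.06,0,0,0],[1,-1.23,3.06,0.06,0,0,0],[1,-1.23,3.06,0.06,0,0,0]]'
python3 -m handwheel '[[1,-1.23,3.06,0.06,0,0,0],[1,-1.23,3.06,0.06,0,0,0],[1,-1.23,3.06,0.06,0,0,0],[1,-1.23,3.06,0.06,0,0,0],[1,-1.23,3.06,0.06,0,0,0],[1,-1.23,3.06,0.06,0,0,0],[1,-1.23,3.06,0.06,0,0,0],[1,-1.23,3.06,0.06,0,0,0],[1,0,0,0,0,0,0],[1,0,0,0,0,0,0]]'
python3 go.py 589 -254.5 42 20
python3 - <<'E'
from g import *
p=snapshot("wrist");cv2.imwrite("pics/w10.png",p["image"][...,::-1])
print(fit(p,"pill_jar_mid",(589,-254.5),[0]),[(a["location"],a["conf"]) for a in place_of(p,"pill_jar_mid")],proj(p,[589,-254.5,78]))
E
```

```text
time: 31.67
tool_pos: [594.2, 7.1, 183.2]
tcp_rot: [-179.9, 0.2, 19.9]
ft_force: [0.1, -0.7, 0.4]
finger_gap: 85.4
grip_force: 0.0
time: 32.5
tool_pos: [584.9, -256.4, 178.2]
tcp_rot: [-179.8, 0.1, 19.7]
ft_force: [1.3, 0.2, -0.8]
finger_gap: 85.5
grip_force: 0.0
t 32.5 TCP [ 584.9 -256.4  178.2] [-1.7985e+02  1.4000e-01  1.9690e+01] q6 42.0 F [ 1.3  0.2 -0.8] gap 85.5 grip 0.0
shift cm [ 0.45 -0.04 13.62] turn z -0.005
4 [ 0.11 -0.01  3.4 ] -0.001; 6 [ 0.08 -0.01  2.27] -0.001; 8 [ 0.06 -0.    1.7 ] -0.001; 10 [ 0.05 -0.    1.36] -0.001; 12 [ 0.04 -0.    1.13] -0.0; 16 [ 0.03 -0.    0.85] -0.0; 20 [ 0.02 -0.    0.68] -0.0; [ 590.98 -253.69    4.89    0.98] [] [321.41980797 237.80233144]
```

View pics/w10.png

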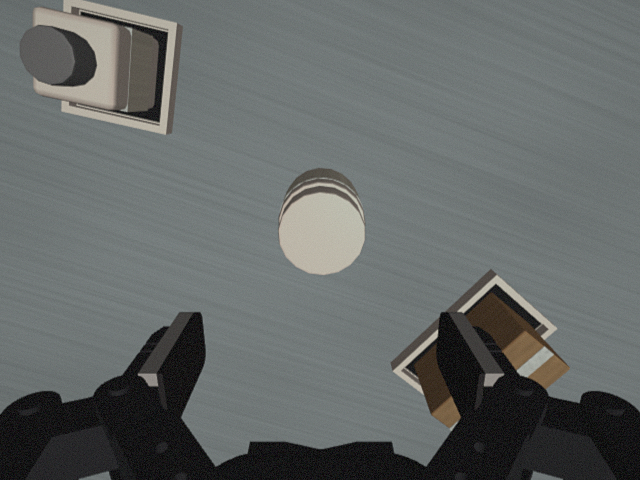

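The jar's lid is centred at (322,232), about 3 mm farther along tool x than assumed. The carton and bottle are still in their holders.

```bash
python3 -m handwheel '[[1,0.72,0,2.2,0,0,0],[1,0,0,2.2,0,0,0],[1,0,0,2.2,0,0,0],[1,0,0,2.2,0,0,0],[1,0,0,2.0,0,0,0],[1,0,0,1.4,0,0,0],[1,0,0,0.9,0,0,0],[1,0,0,0.4,0,0,0],[1,0,0,0,0,0,0]]'
python3 -m handwheel '[[-1,0,0,0,0,0,0],[-1,0,0,0,0,0,0],[-1,0,0,0,0,0,0],[-1,0,0,0,0,0,0],[-1,0,0,0,0,0,0],[-1,0,0,0,0,0,0],[-1,0,0,0,0,0,0],[-1,0,0,0,0,0,0],[-1,0,0,0,0,0,0],[-1,0,0,0,0,0,0]]' 40
python3 -m handwheel '[[-1,0,0,-0.5,0,0,0],[-1,0,0,-1.5,0,0,0],[-1,0,0,-2.5,0,0,0],[-1,0,0,-2.5,0,0,0],[-1,0,0,-2.5,0,0,0],[-1,0,0,-2,0,0,0],[-1,0,0,-1,0,0,0],[-1,0,0,-0.5,0,0,0]]'
python3 go.py 447 95 174 20
```

```text
time: 33.4
tool_pos: [592.9, -252.0, 44.9]
tcp_rot: [-180.0, 0.0, 19.9]
ft_force: [-0.6, 0.4, -0.3]
finger_gap: 85.5
grip_force: 0.0
time: 34.23
tool_pos: [594.4, -253.4, 47.4]
tcp_rot: [179.9, -0.1, 19.9]
ft_force: [-0.3, 0.3, 6.1]
finger_gap: 54.6
grip_force: 43.1
time: 34.9
tool_pos: [594.2, -253.2, 178.7]
tcp_rot: [179.8, -0.2, 19.9]
ft_force: [0.2, -0.1, -0.9]
finger_gap: 54.7
grip_force: 42.7
t 34.9 TCP [ 594.2 -253.2  178.7] [ 1.7983e+02 -1.6000e-01  1.9870e+01] q6 42.5 F [ 0.2 -0.1 -0.9] gap 54.7 grip 42.7
shift cm [ -2.01 -37.75   0.47] turn z -0.002
4 [-0.5  -9.44  0.12] -0.001; 6 [-0.33 -6.29  0.08] -0.0; 8 [-0.25 -4.72  0.06] -0.0; 10 [-0.2  -3.78  0.05] -0.0; 12 [-0.17 -3.15  0.04] -0.0; 16 [-0.13 -2.36  0.03] -0.0; 20 [-0.1  -1.89  0.02] -0.0;
```

```bash
python3 -m handwheel '[[-1,-0.06,-1.2,0,0,0,0],[-1,-0.13,-2.36,0,0,0,0],[-1,-0.13,-2.36,0,0,0,0],[-1,-0.13,-2.36,0,0,0,0],[-1,-0.13,-2.36,0,0,0,0],[-1,-0.13,-2.36,0,0,0,0],[-1,-0.13,-2.36,0,0,0,0],[-1,-0.13,-2.36,0,0,0,0],[-1,-0.13,-2.36,0,0,0,0]]'
python3 -m handwheel '[[-1,-0.13,-2.36,0,0,0,0],[-1,-0.13,-2.36,0,0,0,0],[-1,-0.13,-2.36,0,0,0,0],[-1,-0.13,-2.36,0,0,0,0],[-1,-0.13,-2.36,0,0,0,0],[-1,-0.13,-2.36,0,0,0,0],[-1,-0.13,-2.36,0,0,0,0],[-1,-0.06,-1.2,0,0,0,0],[-1,0,0,0,0,0,0],[-1,0,0,0,0,0,0]]'
python3 go.py 447 95 174 20
python3 - <<'E'
from g import *
p=snapshot("wrist");cv2.imwrite("pics/w11.png",p["image"][...,::-1])
print([(a["location"],a["conf"]) for a in place_of(p,"jar_holder")],[(a["location"],a["conf"]) for a in place_of(p,"pill_jar_mid")])
for (x,y) in ((447,95),): print([proj(p,[x+41*np.cos(t),y+41*np.sin(t),12]).round().tolist() for t in np.radians([20,110,290])])
E
```

```text
time: 35.65
tool_pos: [513.1, -66.4, 174.1]
tcp_rot: [-179.9, 0.1, 19.9]
ft_force: [1.0, -0.1, -0.8]
finger_gap: 54.8
grip_force: 42.8
time: 36.48
tool_pos: [444.4, 96.0, 174.6]
tcp_rot: [-180.0, 0.1, 20.0]
ft_force: [0.2, 0.4, -1.3]
finger_gap: 55.0
grip_force: 42.8
t 36.5 TCP [444.4  96.  174.6] [-1.7999e+02  9.0000e-02  1.9970e+01] q6 75.8 F [ 0.2  0.4 -1.3] gap 55.0 grip 42.8
shift cm [0.21 0.18 0.06] turn z -0.001
4 [0.05 0.05 0.02] -0.0; 6 [0.03 0.03 0.01] -0.0; 8 [0.03 0.02 0.01] -0.0; 10 [0.02 0.02 0.01] -0.0; 12 [0.02 0.02 0.01] -0.0; 16 [0.01 0.01 0.  ] -0.0; 20 [0.01 0.01 0.  ] -0.0; [([448.2, 94.8, -0.4], 0.69)] []
[[324.0, 158.0], [268.0, 214.0], [380.0, 214.0]]
```

View pics/w11.png

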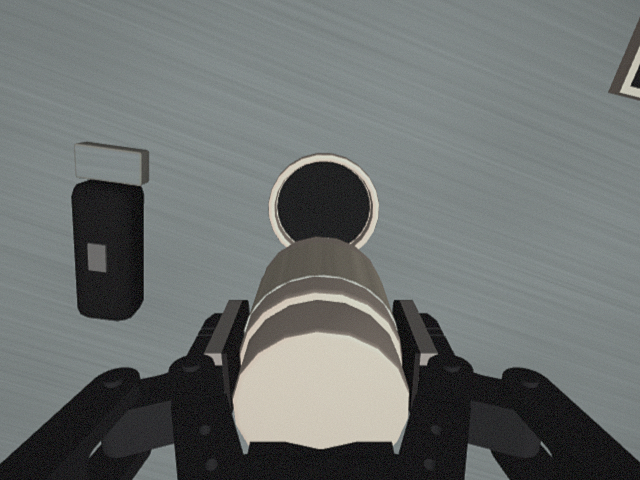

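The holder rim is at left 269, right 379, top 153. That puts it about 3 mm farther along tool x than assumed. I'll correct for that and lower the jar.

```bash
python3 -m handwheel '[[-1,0.55,0.18,0.5,0,0,0],[-1,0,0,1.5,0,0,0],[-1,0,0,2.2,0,0,0],[-1,0,0,2.2,0,0,0],[-1,0,0,2.0,0,0,0],[-1,0,0,1.4,0,0,0],[-1,0,0,1,0,0,0],[-1,0,0,0.5,0,0,0],[-1,0,0,0.3,0,0,0],[-1,0,0,0,0,0,0]]'
python3 -m handwheel '[[-1,0,0,0.15,0,0,0],[-1,0,0,0.15,0,0,0],[-1,0,0,0.1,0,0,0],[-1,0,0,0,0,0,0]]'
python3 -m handwheel '[[-1,0,0,0.1,0,0,0],[-1,0,0,0,0,0,0]]'
```

```text
time: 37.47
tool_pos: [451.2, 95.7, 59.3]
tcp_rot: [-180.0, 0.0, 19.8]
ft_force: [-0.0, 0.3, -1.5]
finger_gap: 55.0
grip_force: 42.8
time: 37.8
tool_pos: [451.2, 96.0, 55.8]
tcp_rot: [180.0, -0.0, 19.9]
ft_force: [-0.0, -0.3, -1.4]
finger_gap: 55.1
grip_force: 42.8
time: 37.97
tool_pos: [451.0, 96.0, 54.6]
tcp_rot: [180.0, -0.0, 19.9]
ft_force: [0.2, 0.1, -1.4]
finger_gap: 54.9
grip_force: 42.8
```

```bash
python3 -m handwheel '[[-1,0,0,0.1,0,0,0],[-1,0,0,0.1,0,0,0],[-1,0,0,0,0,0,0]]'
python3 -m handwheel '[[-1,0,0,0.1,0,0,0],[-1,0,0,0,0,0,0]]'
python3 -m handwheel '[[-1,0,0,0.1,0,0,0],[-1,0,0,0,0,0,0]]'
python3 -m handwheel '[[-1,0,0,0.05,0,0,0],[-1,0,0,0,0,0,0]]'
```

```text
time: 38.22
tool_pos: [450.8, 96.0, 52.3]
tcp_rot: [-180.0, 0.0, 19.9]
ft_force: [0.1, 0.0, -1.6]
finger_gap: 54.7
grip_force: 42.8
time: 38.38
tool_pos: [450.9, 95.9, 51.3]
tcp_rot: [-180.0, 0.0, 19.9]
ft_force: [-0.1, 0.0, -2.2]
finger_gap: 54.9
grip_force: 42.8
time: 38.55
tool_pos: [451.0, 95.9, 50.4]
tcp_rot: [180.0, 0.0, 19.9]
ft_force: [0.0, 0.3, -1.7]
finger_gap: 55.3
grip_force: 43.0
time: 38.72
tool_pos: [451.1, 95.9, 50.4]
tcp_rot: [180.0, 0.0, 19.9]
ft_force: [-2.8, -1.2, 4.2]
finger_gap: 54.8
grip_force: 43.5
```

The jar is seated at the expected height (50.4). I'll release it, rise and move back for a final look.

```bash
python3 -m handwheel '[[-1,0,0,-0.08,0,0,0],[0.4,0,0,0,0,0,0],[0.6,0,0,0,0,0,0],[0.8,0,0,0,0,0,0],[1,0,0,0,0,0,0],[1,0,0,0,0,0,0],[1,0,0,0,0,0,0],[1,0,0,0,0,0,0]]'
python3 -m handwheel '[[1,0,0,-0.8,0,0,0],[1,0,0,-2,0,0,0],[1,0,0,-3,0,0,0],[1,0,0,-3,0,0,0],[1,0,0,-3,0,0,0],[1,0,0,-3,0,0,0],[1,0,0,0,0,0,0],[1,0,0,0,0,0,0]]'
python3 - <<'E'
from g import *
w=snapshot("wrist")["image"]; s=snapshot("scene")["image"]
a=cv2.resize(w[100:400,140:540],None,fx=.75,fy=.75); b=cv2.resize(s[120:410,110:450],None,fx=2,fy=2)
o=np.zeros((600,800,3),np.uint8); o[:225,:300]=a; cv2.imwrite("pics/fw.png",a[...,::-1]); cv2.imwrite("pics/fs.png",b[...,::-1])
for q in ("scene","top"):
    p=snapshot(q)
    for n in ("pill_jar_mid","vial_mid","square_bottle_mid","carton_mid","cotton_jar_mid","clipper_mid"): print(q,n,[(np.round(k["location"]),round(k["conf"],2)) for k in place_of(p,n)[:2]])
E
```

```text
time: 39.38
tool_pos: [451.0, 95.9, 50.8]
tcp_rot: [180.0, -0.0, 19.9]
ft_force: [-0.2, 0.0, -0.1]
finger_gap: 85.4
grip_force: 0.0
time: 40.05
tool_pos: [452.7, 96.1, 201.9]
tcp_rot: [179.9, -0.3, 19.9]
ft_force: [0.4, 0.4, -0.7]
finger_gap: 85.2
grip_force: 0.0
scene pill_jar_mid [(array([446.,  94.,  40.]), 0.84)]
scene vial_mid [(array([599., 272.,  32.]), 0.68)]
scene square_bottle_mid [(array([635., -99.,  40.]), 0.86), (array([606., 272.,  -3.]), 0.69)]
scene carton_mid [(array([ 519., -416.,   34.]), 0.94)]
scene cotton_jar_mid [(array([668., 105.,  37.]), 0.65)]
scene clipper_mid [(array([382., 238.,  17.]), 0.68)]
top pill_jar_mid [(array([446.,  96.,  44.]), 0.39)]
top vial_mid [(array([603., 272.,  36.]), 0.68)]
top square_bottle_mid [(array([630., -93.,  46.]), 0.93)]
top carton_mid [(array([ 519., -416.,   34.]), 0.8)]
top cotton_jar_mid [(array([665., 106.,  40.]), 0.77)]
top clipper_mid []
```

View pics/fs.png

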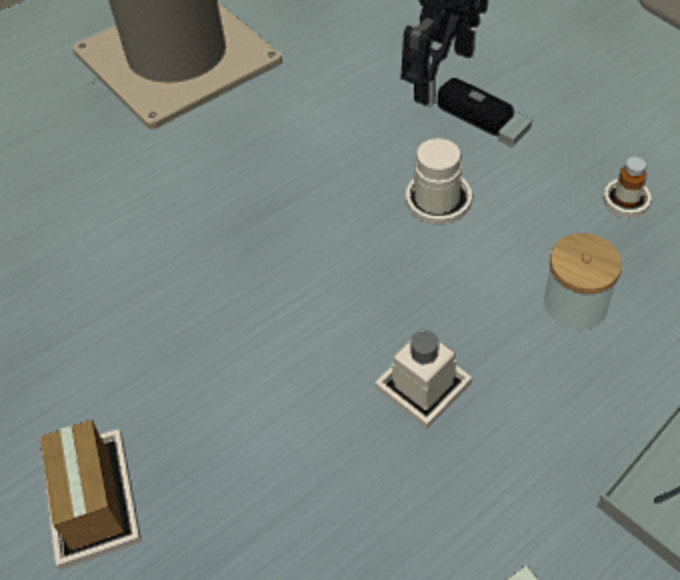

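View pics/fw.png

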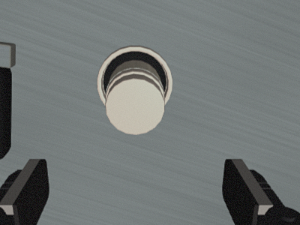

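The scene crop shows all four upright in their holders: jar (438,180), vial (630,185), bottle (424,370), carton (90,490). The cotton jar and clipper haven't moved, and the gripper is clear, so I'm handing in.

```bash
python3 -c "
from bench import hand_in
print(hand_in())"
```

```text
the job is handed in; nothing more can be done
None
```

I handed the job in at about 40 s: the pill jar, vial, square bottle and carton each stand upright and released in their own holders, and the cotton jar and clipper were not moved; no verdict came back.

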